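# Let down the box press

## Task

The weighted plate of the counter press hangs above the wooden praline box, held by the hooked pawl under the crank knob. Wind the crank a touch up (clockwise seen from above) to free the hook, lift the pawl by pulling the knob up, and, keeping hold of the lifted knob, let the crank turn back slowly under the load, counter-clockwise, until the plate rests on the box with its own weight; then let go. Do not let the crank run away, do not force the plate down onto the box, and leave the box and the loose jars and ribbon reel where they are.

Things in the scene. Friction and masses are not known exactly. Their poses are not given: they have to be found in the camera images.
- crank_axis (a point): Point on the crank's upright axis, at the top face of the dark steel ratchet disc (188 mm across, 100 mm above the counter) on the round grey housing at the press's left. The disc carries ten hooked steel teeth, 14 mm high, in a ring of radius 75 mm. The press is turned up to 0.2 rad; its box bed is about 260 mm to the right.
- knob_centre (a point): Centre of the wooden crank knob: upright round grip, 57 mm tall (28 mm of it below this point), 23 mm across in its middle 32 mm, 28 mm at both ends; it spins freely about its own upright axis. It stands 75 mm from the crank axis, 73 mm above the disc top while the pawl is down. Pulled up, it lifts the pawl. The flat crank arm's top is about 35 mm under this point.
- crank (a joint): Crank angle, rad, growing counter-clockwise seen from above, which lowers the plate 35 mm per rad. Starts near 0 (0 to 0.1), with the crank pointing differently each time; the plate lands between 2.2 and 3.0. The plate's weight pushes the knob counter-clockwise along its circle with 3 to 6 N; once the plate has landed this push is gone and the crank resists being turned further.
- pawl (a joint): Lift of knob and pawl, m: 0 down, 0.021 upper stop. Clears the teeth from 0.0145 up. A spring pulls it down with 4 N (bottom) to 7 N (top). If let go in mid-travel it drops and stops the crank at the next tooth (ten teeth a turn), but until then the crank runs away; where it lies after the plate has landed does not matter.
- pawl_foot (a point): Underside of the pawl's brass foot, 72 mm below the knob centre. Its toe, 6 mm long, points counter-clockwise and at the start is hooked under a tooth's lip by the load: a lift is stopped hard after about 2 mm. Winding the crank clockwise by some 6 to 8 mm at the knob frees it, which is felt; wound further, it rides up the next tooth's ramp, so a knob that is free to rise can always be wound up.
- plate: The weighted steel pressing plate on the column of the press, 110 x 150 mm, 0.85 to 1.2 kg, always level. Origin: centre of its underside. It slides straight down, driven by the crank alone.
- praline_box: Closed wooden praline box, 136 x 180 x 66 mm, loose on the wooden bed of the press, under the plate. Origin: centre of its underside; z up. The bed's height differs from time to time.
- cream_jar: Small jam jar with a pale lid, 50 mm across, 60 mm tall, standing in front of the press between crank and bed; a bystander. Origin: centre of its underside.
- jam_jar: Jam jar with a dark lid, 62 mm across, 82 mm tall, to the left of the press; a bystander. Origin: centre of its underside.
- ribbon_reel: Reel of ribbon lying flat, about 81 x 92 x 30 mm, to the left of the press; a bystander. Origin: near the centre of its underside.

How it is judged:
On the way, in this order (a step that is already met when the one before it is completed fails the run):
1. the pawl is lifted clear of the teeth by the knob (value of joint pawl above 0.0142 m and value of joint crank below 1.3 rad), for 0.1 s.
2. the crank has turned back past 1.3 rad with the pawl lifted in the gripper and the crank slow (value of joint crank above 1.3 rad and value of joint pawl above 0.0142 m and velocity of joint crank below 1.5 rad/s and contact force between the fingers and crank above 0.5 N), for 0.1 s.
At the end, for the whole second after the job is handed in: The plate rests on the praline box with its weight (5 to 30 N between them), plate, crank and box at rest, the knob let go (contact force between plate and praline_box between 5 and 30 N and velocity of joint crank below 0.05 rad/s and linear speed of each of plate, praline_box below 0.01 m/s); the robot touches nothing.
It fails at once if the crank runs away under the load (faster than 3.5 rad/s) (velocity of joint crank above 3.5 rad/s).
It fails at once if the box is pressed with more than 35 N (contact force between plate and praline_box above 35 N).
It fails at once if the praline box is shifted by more than 15 mm (distance of praline_box from where it was at the start of the episode above 0.015 m).
It fails at once if a jar or the ribbon reel is shifted by more than 20 mm (distance of any of cream_jar, jam_jar, ribbon_reel from where it was at the start of the episode above 0.02 m).
It also fails if it takes over 64 s, if anything falls off the work surface, if the arm or the gripper's body presses on something with over 40 N, if the wrist force passes 120 N, or if a joint passes its speed limit or range.

## Robot

A 7-joint arm with a two-finger parallel gripper is mounted at the origin on a cart in front of the work surface, level with it; the furniture and walls round the work are solid. World frame = base frame: x ahead of the robot, y to its left, z up, the work surface at z = 0. Lengths are in m, angles in rad, forces in N, time in s.
With the tool pointing down it reaches from about 0.425 to 1.025 m from the base axis. Payload 3.6 kg.
Tool frame: the origin (TCP) lies between the finger pads; the fingertips stand 19 mm ahead of it and the grasp point (between the pads) is the TCP (tip_extent is the distance from the TCP to the fingertips, in m); z points along the fingers, y is the direction in which the jaws open and shut (so a half turn about z gives the same grasp; the last joint's range is limited). The gripper opens to 85 mm and grips with 20 to 120 N. Pads are 22 mm wide; open, the fingers measure 114 mm over their backs; the gripper's body (76 mm by 85 mm) begins 54 mm behind the grasp point. The pads swing forward as they close: fully open they stand 13 mm farther back than shut.
Start: joints at [-1.212, 0.591, 0.048, 1.609, -0.033, 0.943, -0.034], TCP at [0.317, 0.652, 0.25] pointing down, gripper open.
Joint ranges: [-2.69, 2.69], [-0.47, 2.24], [-1.27, 1.36], [0.19, 2.51], [-1.53, 4.68], [0.08, 2.07], [-3.09, 3.09]. Speed limits (rad/s): [2.57, 2.57, 3.14, 3.14, 3.14, 3.14, 3.14].

## Interface

Orientations are given as a rotation vector (axis times angle).
In Python, from cell import * gives the robot as it stands.
- The arm moves only by the tool arm_command, never from a script. Its arguments are lists of equal length, an entry for each row: "fingers": the closure in counts, from 0 (fully open) to 255 (shut); "dp": the shift along the world's x, y, z in mm, a list of three; "turn": the turn about the world's z in degrees. A call has 1 to 20 rows; each row is the pose to reach, as a shift and turn from the pose commanded when the call began; what a row does not reach only later rows make up. A row lasts 1/10 s, in which the tool goes at most 50 mm and 8.59 degrees, less where a joint would pass 70% of its speed; a pose out of reach is approached as far as the arm can. A call with a gripper value outside its range is refused whole. The fingers move at their own pace and stop on an object; the grip force is fixed at half the most. Time passes only in rows, so rows that repeat a pose let the fingers close. It gives the time, the measured TCP pose, the force and the opening at its end, in the units of the state.
- observe(): the state, without advancing time (a new reading comes with each control period).
- read_camera(name): name is "scene" or "side" or "wrist"; returns a dict with "frame" (384x512x3 uint8, red, green, blue), "range_z" (384x512 float32, m along the optical axis (not along the pixel's ray), 0 where there is no reading), "K" (3x3 intrinsics, pixels), "xyz" and "attitude" of the camera in the world; the wrist camera has in their place "mount" (4x4, takes a point from camera to tool coordinates, whose origin is the TCP and whose axes are the flange's). Camera axes: x right, y down, z forward; pixel columns grow to the right and rows downward; lengths in m; the calibration is good to about 2 mm. The wrist camera is an equidistant fisheye: a pixel r from the principal point sees the ray r / f radians off the axis. A picture is of the moment at which its call begins: read the wrist's pose just before it.
- finish_job(): hands the job in, once; it reports no verdict.
The state is a dict: "time": time; "joints": joint angles; "joint_vel": joint speeds; "joint_torque": joint torques, N m; "tcp_pos": TCP position; "ee_rot": TCP orientation; "wrist_force": force on the tool from outside, world axes, zero at the start; "wrist_torque": the same for the moment, N m; "gripper_width": finger opening in m.
Only numpy, scipy, OpenCV 4.12 (cv2) and the standard library are available. Lean on these libraries where they do the work, as an engineer would, in place of code of your own. Each camera call takes 0.05 s, during which the arm holds its last target.

## Working session

There is one attempt and no reset: what is moved stays moved. The work goes in short steps, Python scripts to look and compute and a tool call to move; the robot and the scene stay as the last step left them, time stands still between calls to the robot, and variables do not carry over. Pictures are saved under pics/ and viewed, and the job is handed in when it is done.

Besides the shell and the picture viewer there is one more tool, called after ">>>" by a JSON object that holds its "method" and its "body". arm_command: Moves the arm, as the interface text tells. Its arguments: {"type":"object","properties":{"fingers":{"type":"array","items":{"type":"number"}},"dp":{"type":"array","items":{"type":"array","items":{"type":"number"}}},"turn":{"type":"array","items":{"type":"number"}}},"required":["fingers","dp","turn"]}

```bash
ls; mkdir -p pics
python3 - <<'E'
from cell import *
import cv2,numpy as np
print(observe())
for n in ["scene","side","wrist"]:
    c=read_camera(n); cv2.imwrite(f"pics/{n}0.png",c["frame"][:,:,::-1]); np.savez(f"{n}0.npz",**c)
    print(n,c["K"],c.get("xyz"),c.get("attitude"),c.get("mount"))
E
```

```text
pics
{'time': 0.0, 'joints': array([-1.21250402,  0.59214187,  0.04829502,  1.6098442 , -0.03330989,
        0.94270653, -0.03370117]), 'joint_vel': array([-0.00234739,  0.00125338,  0.00025826, -0.00135116,  0.00098466,
        0.00152572,  0.00119517]), 'joint_torque': array([-6.49258072e-04, -5.48679399e+01,  1.54630367e+00, -1.98130184e+01,
        9.38251731e-03,  8.75639264e-03, -1.33752286e-05]), 'tcp_pos': array([0.31615877, 0.65154569, 0.24911618]), 'ee_rot': array([-0.70344627, -3.06141496,  0.00355036]), 'wrist_force': array([ 0.30968992, -0.12018408,  0.12232716]), 'wrist_torque': array([-0.04797606,  0.01621306, -0.01036598]), 'gripper_width': 0.08541442254904755}
scene [[475.50773413   0.         258.61539777]
 [  0.         475.50773413 200.03442342]
 [  0.           0.           1.        ]] [-0.43339893 -0.53900338  0.61960892] [-1.80319173  0.99151762 -0.67687904] None
side [[399.46972143   0.         256.40228352]
 [  0.         399.46972143 193.14453787]
 [  0.           0.           1.        ]] [0.16301099 0.69036456 0.54118489] [-0.57734066  2.45009436 -1.49310345] None
wrist [[297.31863964   0.         251.5451749 ]
 [  0.         297.31863964 190.91374734]
 [  0.           0.           1.        ]] None None [[-2.90920467e-04 -9.44639260e-01 -3.28110627e-01  8.55859547e-02]
 [ 9.99999810e-01 -9.65840670e-05 -6.08585318e-04  5.06279204e-04]
 [ 5.43203325e-04 -3.28110742e-01  9.44639109e-01 -1.23208052e-01]
 [ 0.00000000e+00  0.00000000e+00  0.00000000e+00  1.00000000e+00]]
```

View pics/scene0.png

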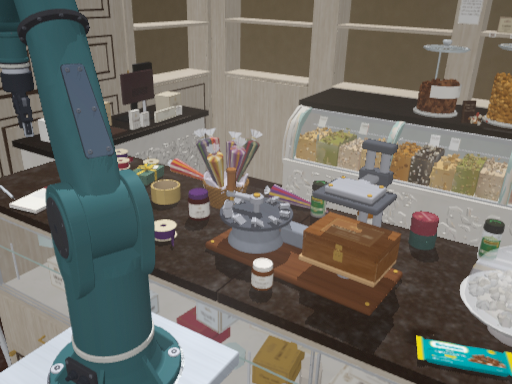

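View pics/side0.png

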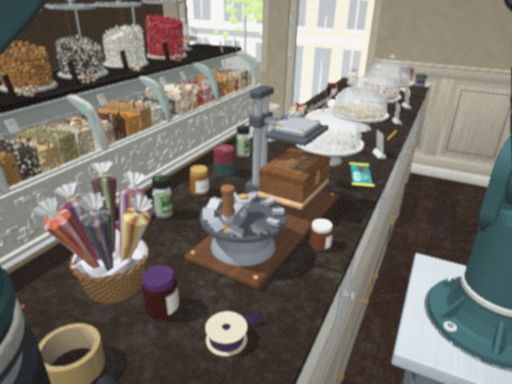

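View pics/wrist0.png

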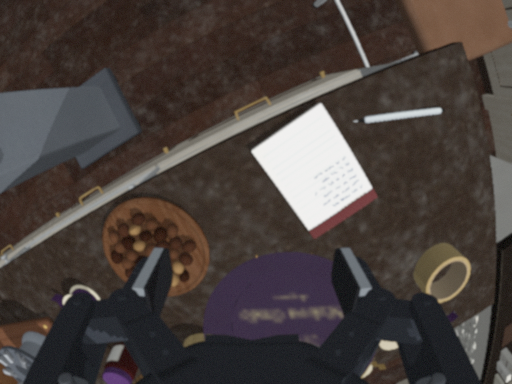

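```bash
cat > h.py <<'E'
import numpy as np,cv2
from scipy.spatial.transform import Rotation as R
def world(c,u,v,z=None):
    K=c["K"];z=c["range_z"][int(v),int(u)] if z is None else z
    p=np.array([(u-K[0,2])/K[0,0]*z,(v-K[1,2])/K[1,1]*z,z])
    return R.from_rotvec(c["attitude"]).as_matrix()@p+c["xyz"]
def cloud(c):
    K=c["K"];z=c["range_z"];v,u=np.mgrid[:384,:512]
    p=np.stack([(u-K[0,2])/K[0,0]*z,(v-K[1,2])/K[1,1]*z,z],-1)
    return p@R.from_rotvec(c["attitude"]).as_matrix().T+c["xyz"]
E
python3 - <<'E'
from h import *
for n,(a,b,w,h) in dict(scene=(190,130,220,170),side=(170,70,200,200)).items():
    c=dict(np.load(f"{n}0.npz")); im=c["frame"][b:b+h,a:a+w,::-1]
    cv2.imwrite(f"pics/{n}0c.png",cv2.resize(im,None,fx=3,fy=3,interpolation=2))
    P=cloud(c)
    print(n)
    if n=="side":
        for v in range(180,250,5): print(v,[tuple(np.round(P[v,u]*1000).astype(int)) for u in (222,225,228,231,234)])
    else:
        for v in range(175,215,4): print(v,[tuple(np.round(P[v,u]*1000).astype(int)) for u in range(226,290,10)])
E
```

```text
scene
175 [(np.int64(722), np.int64(270), np.int64(74)), (np.int64(660), np.int64(190), np.int64(111)), (np.int64(707), np.int64(185), np.int64(97)), (np.int64(2731), np.int64(1372), np.int64(-807)), (np.int64(2753), np.int64(1288), np.int64(-795)), (np.int64(2743), np.int64(1189), np.int64(-770)), (np.int64(1433), np.int64(423), np.int64(-185))]
179 [(np.int64(715), np.int64(265), np.int64(63)), (np.int64(697), np.int64(215), np.int64(81)), (np.int64(721), np.int64(194), np.int64(78)), (np.int64(2751), np.int64(1383), np.int64(-852)), (np.int64(2777), np.int64(1301), np.int64(-842)), (np.int64(2750), np.int64(1191), np.int64(-808)), (np.int64(1437), np.int64(424), np.int64(-207))]
183 [(np.int64(697), np.int64(252), np.int64(59)), (np.int64(650), np.int64(183), np.int64(91)), (np.int64(702), np.int64(181), np.int64(74)), (np.int64(-433), np.int64(-539), np.int64(620)), (np.int64(2773), np.int64(1297), np.int64(-876)), (np.int64(2739), np.int64(1184), np.int64(-838)), (np.int64(1426), np.int64(417), np.int64(-222))]
187 [(np.int64(488), np.int64(106), np.int64(151)), (np.int64(504), 
[... 4848 characters left out ...]
35 [(np.int64(507), np.int64(115), np.int64(97)), (np.int64(500), np.int64(116), np.int64(100)), (np.int64(496), np.int64(112), np.int64(99)), (np.int64(487), np.int64(114), np.int64(103)), (np.int64(485), np.int64(106), np.int64(99))]
240 [(np.int64(504), np.int64(122), np.int64(90)), (np.int64(497), np.int64(121), np.int64(92)), (np.int64(491), np.int64(120), np.int64(94)), (np.int64(485), np.int64(118), np.int64(94)), (np.int64(479), np.int64(117), np.int64(95))]
245 [(np.int64(526), np.int64(85), np.int64(49)), (np.int64(517), np.int64(88), np.int64(53)), (np.int64(509), np.int64(89), np.int64(57)), (np.int64(502), np.int64(89), np.int64(59)), (np.int64(495), np.int64(88), np.int64(60))]
```

View pics/scene0c.png

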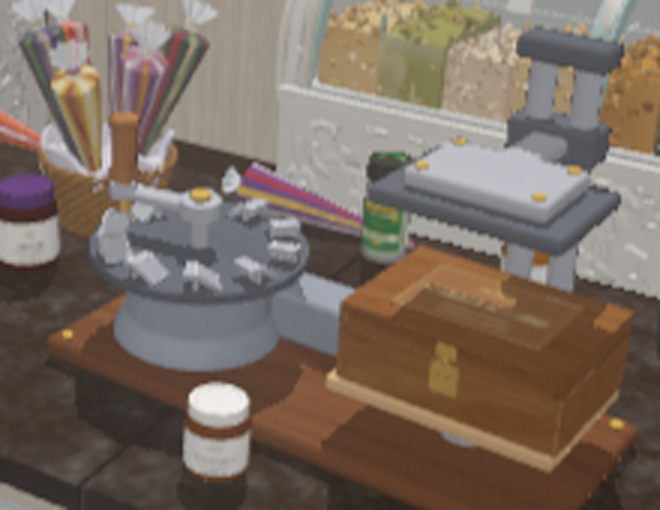

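View pics/side0c.png

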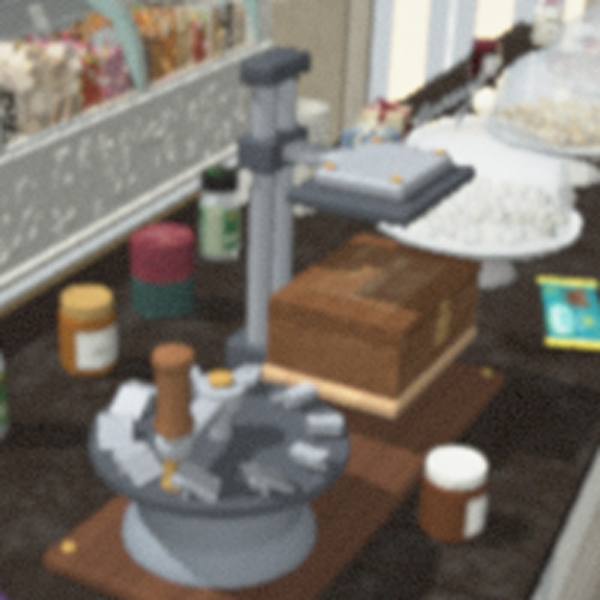

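Run:
```python
from h import *
from scipy.optimize import least_squares
C={n:dict(np.load(f"{n}0.npz")) for n in("scene","side")}
Pk=[];Pd=[]
for n,c in C.items():
    P=cloud(c); hsv=cv2.cvtColor(c["frame"],cv2.COLOR_RGB2HSV)
    m=(hsv[...,0]<18)&(hsv[...,1]>90)&(abs(P[...,0]-.5)<.05)&(abs(P[...,1]-.1)<.05)&(P[...,2]>.15)&(P[...,2]<.195)
    q=P[m]; print(n,len(q),q.mean(0)); Pk.append(q)
    r=least_squares(lambda s:np.hypot(*(q[:,:2]-s).T)-.0115,q[:,:2].mean(0)+(q[:,:2].mean(0)-c["xyz"][:2])*.02,loss='soft_l1',f_scale=.002)
    print(' knob',r.x, 'top', P[(hsv[...,1]>90)&(abs(P[...,0]-.5)<.03)&(abs(P[...,1]-.1)<.03)][:,2].max())
    d=P[(abs(P[...,2]-.099)<.004)&(np.hypot(P[...,0]-.53,P[...,1]-.04)<.16)]
    Pd.append(d)
    bm=(hsv[...,0]>14)&(hsv[...,0]<28)&(hsv[...,1]>110)&(hsv[...,2]>120)&(np.hypot(P[...,0]-.53,P[...,1]-.04)<.05)
    v,u=np.nonzero(bm); print(' brass',len(u),u.mean() if len(u) else 0,v.mean() if len(v) else 0,P[bm].mean(0))
for d in Pd+[np.vstack(Pd)]:
    # circle centre: hull with fixed radius
    h=cv2.convexHull((d[:,:2]*1000).astype(np.float32))[:,0]/1000
    r=least_squares(lambda s:np.hypot(*(h-s).T)-.094,[.53,.04],loss='soft_l1',f_scale=.003); print(len(d),r.x,cv2.minEnclosingCircle((d[:,:2]).astype(np.float32)), np.sort(abs(r.fun))[-3:])
```

```text
scene 136 [0.49307684 0.09259878 0.17046083]
 knob [0.48614612 0.08491291] top 0.20102362918484556
 brass 18 256.5 194.66666666666666 [0.50144362 0.0224845  0.14607769]
side 218 [0.49692577 0.11122115 0.17141743]
 knob [0.50072997 0.10237529] top 0.20158559565735157
 brass 24 243.25 195.54166666666666 [0.50531656 0.02776769 0.14604576]
1287 [0.50152801 0.02268691] ((0.5030035972595215, 0.02093830518424511), 0.09819360822439194) [0.00514018 0.00853703 0.01418859]
1760 [0.50452248 0.02893119] ((0.5048217177391052, 0.028638115152716637), 0.09571852535009384) [0.00192679 0.00342424 0.00344394]
3047 [0.50309996 0.02687119] ((0.5016365647315979, 0.026618393138051033), 0.09836743026971817) [0.00432392 0.00473964 0.00574115]
```

Run:
```python
from h import *
C={n:dict(np.load(f"{n}0.npz")) for n in("scene","side")}
def ray(c,u,v):
    K=c["K"];d=R.from_rotvec(c["attitude"]).as_matrix()@np.array([(u-K[0,2])/K[0,0],(v-K[1,2])/K[1,1],1]);return c["xyz"],d/np.linalg.norm(d)
def tri(a,b):
    A=np.zeros((3,3));B=np.zeros(3)
    for o,d in(a,b):
        M=np.eye(3)-np.outer(d,d);A+=M;B+=M@o
    p=np.linalg.solve(A,B);return p,[np.linalg.norm((np.eye(3)-np.outer(d,d))@(p-o))for o,d in(a,b)]
print('hub',tri(ray(C['scene'],256.5,194.67),ray(C['side'],243.25,195.54)))
rs={}
for n,c in C.items():
    P=cloud(c); hsv=cv2.cvtColor(c["frame"],cv2.COLOR_RGB2HSV)
    m=(hsv[...,0]<18)&(hsv[...,1]>80)&(abs(P[...,0]-.5)<.05)&(abs(P[...,1]-.1)<.05)
    v,u=np.nonzero(m);
    # axis column at z=172 height: project column line fit
    for vv in range(v.min(),v.max()+1): print(n,vv,u[v==vv].min(),u[v==vv].max(),round(float(np.median(P[vv,u[v==vv]][:,2])),3))
```

```text
hub (array([0.50642121, 0.02522092, 0.14406458]), [np.float64(0.00048384484202572794), np.float64(0.0004838448420258526)])
scene 168 227 234 0.199
scene 169 226 235 0.199
scene 170 226 236 0.199
scene 171 227 235 0.197
scene 172 227 235 0.195
scene 173 228 235 0.192
scene 174 228 235 0.188
scene 175 228 235 0.185
scene 176 228 235 0.183
scene 177 228 235 0.18
scene 178 228 235 0.178
scene 179 228 235 0.174
scene 180 228 235 0.172
scene 181 228 235 0.17
scene 182 228 235 0.166
scene 183 228 235 0.165
scene 184 228 235 0.161
scene 185 228 235 0.158
scene 186 227 235 0.156
scene 187 227 236 0.153
scene 188 226 236 0.151
scene 189 226 235 0.149
scene 190 229 233 0.146
scene 191 232 232 0.139Traceback (most recent call last):
  File "<stdin>", line 17, in <module>
    return umr_minimum(a, axis, None, out, keepdims, initial, where)
ValueError: zero-size array to reduction operation minimum which has no identity
```

Run:
```python
from h import *
C={n:dict(np.load(f"{n}0.npz")) for n in("scene","side")}
def ray(c,u,v):
    K=c["K"];d=R.from_rotvec(c["attitude"]).as_matrix()@np.array([(u-K[0,2])/K[0,0],(v-K[1,2])/K[1,1],1]);return c["xyz"],d/np.linalg.norm(d)
c=C['side'];P=cloud(c); hsv=cv2.cvtColor(c["frame"],cv2.COLOR_RGB2HSV)
m=(hsv[...,0]<18)&(hsv[...,1]>80);m[:183]=0;m[224:]=0;m[:,:215]=0;m[:,240:]=0
for vv in range(183,222,3):
    u=np.nonzero(m[vv])[0]; print(vv,(u.min(),u.max()) if len(u) else 0)
def onz(c,u,v,z):
    o,d=ray(c,u,v);return o+d*(z-o[2])/d[2]
```

```text
183 (np.int64(225), np.int64(229))
186 (np.int64(220), np.int64(234))
189 (np.int64(219), np.int64(234))
192 (np.int64(219), np.int64(232))
195 (np.int64(220), np.int64(231))
198 (np.int64(222), np.int64(232))
201 (np.int64(223), np.int64(232))
204 (np.int64(222), np.int64(232))
207 (np.int64(222), np.int64(232))
210 (np.int64(222), np.int64(233))
213 (np.int64(222), np.int64(232))
216 0
219 0
```

Run:
```python
from h import *
C={n:dict(np.load(f"{n}0.npz")) for n in("scene","side")}
def ray(c,u,v):
    K=c["K"];d=R.from_rotvec(c["attitude"]).as_matrix()@np.array([(u-K[0,2])/K[0,0],(v-K[1,2])/K[1,1],1]);return c["xyz"],d/np.linalg.norm(d)
for us,ud in((231.5,227),(231.5,227.5),(231.,227)):
  o1,d1=ray(C['scene'],us,179.5);o2,d2=ray(C['side'],ud,201)
  t=np.linalg.lstsq(np.c_[d1,-d2],o2-o1,rcond=None)[0];print(o1+t[0]*d1,o2+t[1]*d2)
def fk(): pass
# plate, box, column etc
P=cloud(C['scene'])
for n,(u,v) in dict(plate=(355,188),boxtop=(350,235),colTop=(380,145)).items(): print(n,P[v,u])
m=(abs(P[...,0]-.5)<.4)&(P[...,2]>.2)&(P[...,0]>.4)&(P[...,0]<.8)&(abs(P[...,1])<.5)
for z in np.arange(.2,.36,.02):
  q=P[m&(abs(P[...,2]-z)<.01)]; 
  if len(q): print(round(z,2),len(q),q.min(0),q.max(0))
```

```text
[0.50365208 0.09969457 0.16837417] [0.50351761 0.09974676 0.1681688 ]
[0.50295927 0.09922235 0.1687078 ] [0.50262982 0.0993504  0.16820492]
[0.50282905 0.10067996 0.16841502] [0.50302286 0.10060491 0.16871078]
plate [ 0.47427694 -0.23726949  0.23597122]
boxtop [ 0.46555619 -0.24151289  0.12803666]
colTop [ 0.57614595 -0.24869032  0.3072383 ]
0.2 290 [ 0.42273768 -0.31155238  0.20002385] [0.76255959 0.33283872 0.20996422]
0.22 1440 [ 0.42061911 -0.31359056  0.21003881] [0.76020222 0.32603905 0.22995314]
0.24 1261 [ 0.43766278 -0.29252003  0.23002145] [0.74295248 0.31677936 0.24974838]
0.26 163 [ 0.57450209 -0.27237768  0.25007989] [ 0.59748076 -0.21542195  0.26998637]
0.28 147 [ 0.57536261 -0.27578998  0.27001371] [ 0.59336948 -0.20973993  0.28960993]
0.3 387 [ 0.56920246 -0.28133227  0.29016173] [ 0.60752136 -0.20619769  0.3096438 ]
```

>>> {"method": "arm_command", "body": {"fingers": [0,0,0,0,0,0,0,0,0,0,0,0,0,0,0,0,0,0], "dp": [[0,0,41],[13,-40,41],[26,-80,41],[39,-120,41],[52,-160,41],[66,-200,41],[80,-240,41],[94,-280,41],[108,-320,41],[122,-360,41],[136,-400,41],[150,-440,41],[162,-480,41],[175,-520,41],[187,-552,41],[187,-552,41],[187,-552,41],[187,-552,41]], "turn": [0,0,0,0,0,0,0,0,0,0,0,0,0,0,0,0,0,0]}}

```text
time: 1.95
tcp_pos: [0.503, 0.1016, 0.2911]
ee_rot: [-0.7, -3.062, -0.001]
wrist_force: [0.5, 0.1, 0.6]
gripper_width: 0.0854
```

Run:
```python
from cell import *
import cv2,numpy as np
o=observe();print(o)
for n in ["scene","wrist"]:
    c=read_camera(n); cv2.imwrite(f"pics/{n}1.png",c["frame"][:,:,::-1]); np.savez(f"{n}1.npz",**c,tcp=o["tcp_pos"],rot=o["ee_rot"])
```

```text
{'time': 1.95, 'joints': array([-0.43771559,  0.27657057,  0.18646512,  2.04479802, -0.06988902,
        0.82643911,  0.91019326]), 'joint_vel': array([-0.01337878, -0.00186063, -0.00771231, -0.00068817,  0.00255126,
        0.00122905,  0.00087745]), 'joint_torque': array([ 7.60536399e-01, -3.45998096e+01,  1.99223712e+00, -1.79957592e+01,
        4.60618199e-02,  1.88582235e-03, -1.70593023e-03]), 'tcp_pos': array([0.50304172, 0.10159514, 0.29111628]), 'ee_rot': array([-7.00492485e-01, -3.06175023e+00, -7.14254749e-04]), 'wrist_force': array([0.48143616, 0.14783529, 0.55310468]), 'wrist_torque': array([-0.01726606,  0.01859901,  0.0120524 ]), 'gripper_width': 0.08540834759118157}
```

View pics/wrist1.png

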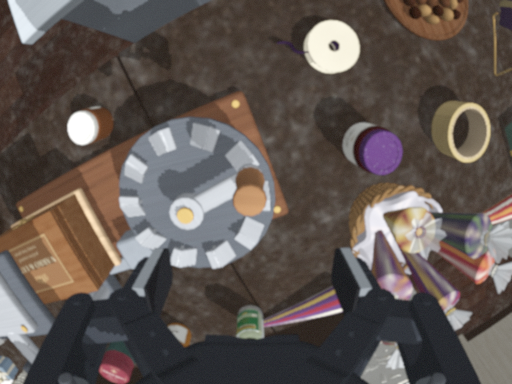

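View pics/scene1.png

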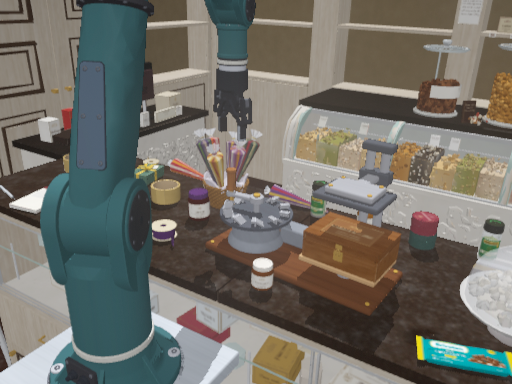

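Run:
```python
from h import *
c=dict(np.load("wrist1.npz"));K=c["K"]
hsv=cv2.cvtColor(c["frame"],cv2.COLOR_RGB2HSV);
T=np.eye(4);T[:3,:3]=R.from_rotvec(c["rot"]).as_matrix();T[:3,3]=c["tcp"]
M=T@c["mount"]
def onz(u,v,z):
    d=np.array([u-K[0,2],v-K[1,2]]);r=np.hypot(*d);th=r/K[0,0]
    q=np.array([*(d/r*np.sin(th)),np.cos(th)]);w=M[:3,:3]@q;o=M[:3,3]
    return o+w*(z-o[2])/w[2]
im=c["frame"][150:240,110:300,::-1];cv2.imwrite("pics/w1c.png",cv2.resize(im,None,fx=4,fy=4,interpolation=2))
m=(hsv[...,0]<18)&(hsv[...,1]>100);m[:160]=0;m[220:]=0;m[:,:225]=0;m[:,270:]=0
v,u=np.nonzero(m);print(u.min(),u.max(),v.min(),v.max(),hsv[192,250],hsv[214,184])
m2=(hsv[...,0]>12)&(hsv[...,0]<30)&(hsv[...,1]>110)&(hsv[...,2]>110);m2[:200]=0;m2[228:]=0;m2[:,:170]=0;m2[:,200:]=0
b,a=np.nonzero(m2);print('hub',a.mean(),b.mean(),onz(a.mean(),b.mean(),.146))
for z in(.172,.2005): print(z,onz(250,200,z))
```

```text
234 269 160 214 [ 14 109 198] [ 21 104 238]
hub 187.0 210.0 [0.5001174  0.03213082 0.146     ]
0.172 [0.50881305 0.0977359  0.172     ]
0.2005 [0.49910752 0.10261001 0.2005    ]
```

View pics/w1c.png

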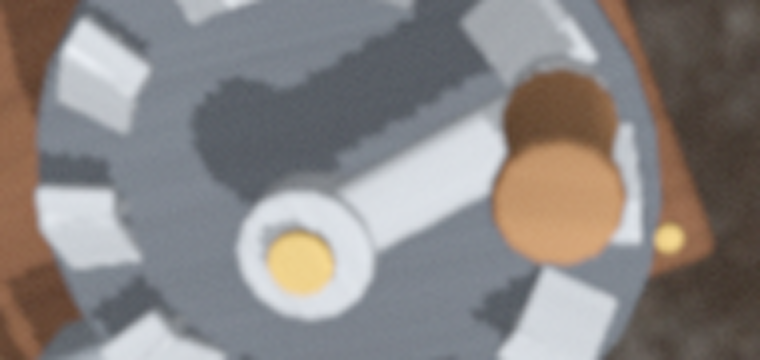

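Run:
```python
from h import *
c=dict(np.load("wrist1.npz"));K=c["K"]
T=np.eye(4);T[:3,:3]=R.from_rotvec(c["rot"]).as_matrix();T[:3,3]=c["tcp"]
M=T@c["mount"]
def onz(u,v,z):
    d=np.array([u-K[0,2],v-K[1,2]]);r=np.hypot(*d);th=r/K[0,0]
    q=np.array([*(d/r*np.sin(th)),np.cos(th)]);w=M[:3,:3]@q;o=M[:3,3]
    return o+w*(z-o[2])/w[2]
print(onz(250,200.75,.2005),onz(185,215.8,.146))
```

```text
[0.49966392 0.10233991 0.2005    ] [0.50470117 0.02703295 0.146     ]
```

>>> {"method": "arm_command", "body": {"fingers": [0,0,0,0,0,0,0,0,0,0], "dp": [[-28,-7,0],[-51,-24,0],[-66,-47,0],[-71,-75,0],[-71,-75,0],[-71,-75,0],[-71,-75,0],[-71,-75,0],[-71,-75,0],[-71,-75,0]], "turn": [0,0,0,0,0,0,0,0,0,0]}}

```text
time: 3.05
tcp_pos: [0.4327, 0.0258, 0.2912]
ee_rot: [-0.702, -3.062, 0.0]
wrist_force: [0.6, -0.9, -0.4]
gripper_width: 0.0854
```

Run:
```python
from cell import *
print(observe()["joints"])
```

```text
[-0.35992734  0.16580735  0.22434703  2.19859088 -0.05209401  0.78209538
  1.01848525]
```

>>> {"method": "arm_command", "body": {"fingers": [0,0,0,0,0,0,0,0], "dp": [[5,-28,-20],[19,-50,-60],[41,-67,-60],[68,-75,-60],[68,-75,-60],[68,-75,-60],[68,-75,-60],[68,-75,-60]], "turn": [0,0,0,0,0,0,0,0]}}

```text
time: 3.85
tcp_pos: [0.4994, -0.0491, 0.2313]
ee_rot: [-0.702, -3.061, -0.0]
wrist_force: [-0.5, 0.4, 0.1]
gripper_width: 0.0855
```

Run:
```python
from cell import *
print(observe()["joints"],observe()["wrist_force"])
```

```text
[-0.18276964  0.34768019  0.24290018  2.12979629 -0.13149265  0.67875617
  1.26873976] [-0.54036506  0.36869082  0.10725529]
```

>>> {"method": "arm_command", "body": {"fingers": [0,0,0,0,0,0,0,0,0,0,0,0,0,0,0,0,0], "dp": [[0,0,50],[0,40,60],[1,80,60],[1,120,60],[2,150,60],[2,150,60],[2,150,60],[2,150,60],[2,150,40],[2,150,20],[2,150,0],[2,150,-20],[2,150,-35],[2,150,-50],[2,150,-56],[2,150,-56],[2,150,-56]], "turn": [0,0,0,0,0,0,0,0,0,0,0,0,0,0,0,0,0]}}

```text
time: 5.55
tcp_pos: [0.5029, 0.0996, 0.1758]
ee_rot: [0.705, 3.061, 0.0]
wrist_force: [0.4, 0.5, 0.9]
gripper_width: 0.0851
```

Run:
```python
from cell import *
import cv2
o=observe();print(o["tcp_pos"],o["wrist_force"])
for n in ["side","wrist"]:
    c=read_camera(n);f=c["frame"][:,:,::-1]
    if n=="side": f=cv2.resize(f[70:270,170:370],None,fx=3,fy=3)
    cv2.imwrite(f"pics/{n}2.png",f)
```

```text
[0.50290755 0.09962756 0.17579477] [0.37949399 0.46945429 0.94972618]
```

View pics/side2.png

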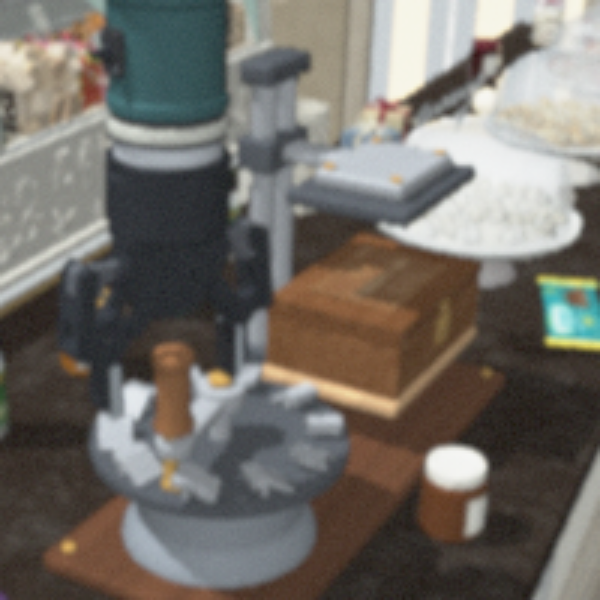

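View pics/wrist2.png

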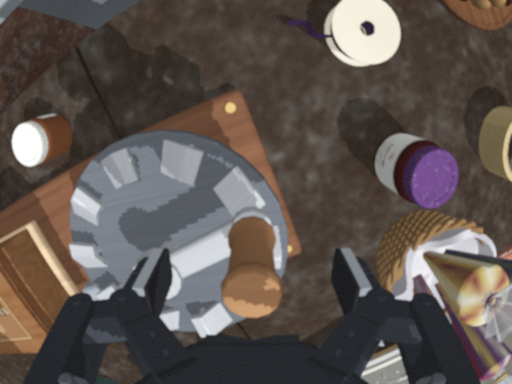

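>>> {"method": "arm_command", "body": {"fingers": [100,160,200,255,255,255,255,255], "dp": [[0,0,0],[0,0,0],[0,0,0],[0,0,0],[0,0,0],[0,0,0],[0,0,0],[0,0,0]], "turn": [0,0,0,0,0,0,0,0]}}

```text
time: 6.45
tcp_pos: [0.5026, 0.1003, 0.1756]
ee_rot: [0.703, 3.062, 0.0]
wrist_force: [-2.1, -0.6, 5.5]
gripper_width: 0.0228
```

Run:
```python
from cell import *
import cv2
o=observe();print(o["tcp_pos"],o["wrist_force"],o["gripper_width"])
for n in ["side","wrist"]:
    c=read_camera(n);f=c["frame"][:,:,::-1]
    if n=="side": f=cv2.resize(f[70:270,170:370],None,fx=3,fy=3)
    cv2.imwrite(f"pics/{n}3.png",f)
```

```text
[0.50258099 0.10033635 0.17556686] [-2.05553327 -0.62900759  5.46131957] 0.022801058076517604
```

View pics/side3.png

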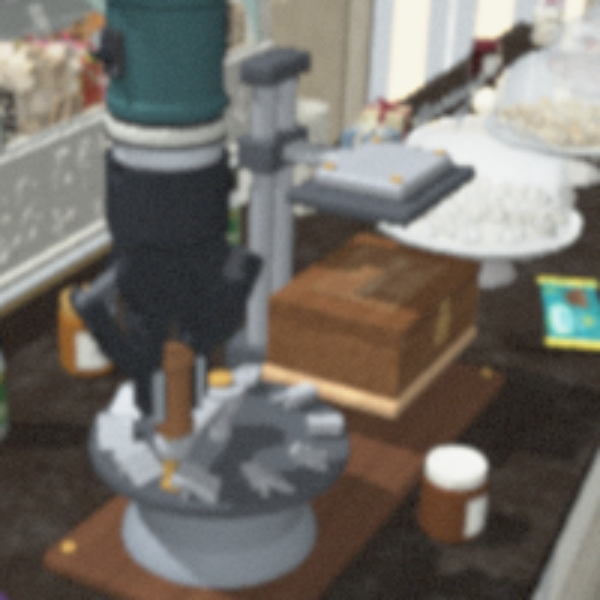

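View pics/wrist3.png

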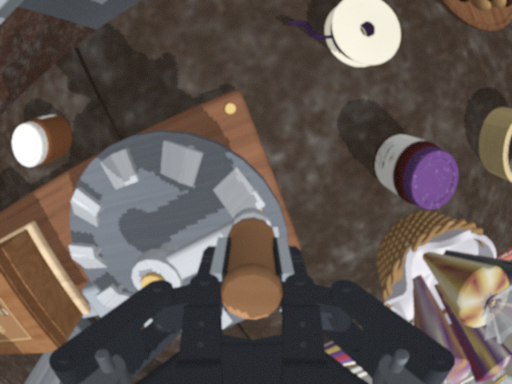

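>>> {"method": "arm_command", "body": {"fingers": [255,255,255,255,255,255], "dp": [[2,0,0],[4,0,0],[6,0,0],[7,0,0],[7,0,0],[7,0,0]], "turn": [0,0,0,0,0,0]}}

```text
time: 7.15
tcp_pos: [0.508, 0.1005, 0.1754]
ee_rot: [-0.702, -3.059, 0.001]
wrist_force: [-4.0, 0.1, 8.3]
gripper_width: 0.0232
```

>>> {"method": "arm_command", "body": {"fingers": [255,255,255,255], "dp": [[0,0,2],[0,0,4],[0,0,4],[0,0,4]], "turn": [0,0,0,0]}}

```text
time: 7.55
tcp_pos: [0.5068, 0.1001, 0.178]
ee_rot: [-0.702, -3.057, 0.003]
wrist_force: [-5.2, 1.1, -6.8]
gripper_width: 0.0229
```

>>> {"method": "arm_command", "body": {"fingers": [255,255,255,255], "dp": [[2,0,0],[2,0,0],[2,0,0],[2,0,0]], "turn": [0,0,0,0]}}

```text
time: 7.95
tcp_pos: [0.511, 0.1001, 0.179]
ee_rot: [-0.703, -3.061, 0.001]
wrist_force: [-4.1, 0.1, -4.4]
gripper_width: 0.0228
```

>>> {"method": "arm_command", "body": {"fingers": [255,255,255,255], "dp": [[0,0,2],[0,0,3],[0,0,3],[0,0,3]], "turn": [0,0,0,0]}}

```text
time: 8.35
tcp_pos: [0.5116, 0.1001, 0.1824]
ee_rot: [0.704, 3.061, -0.0]
wrist_force: [-5.0, -0.6, -3.7]
gripper_width: 0.0228
```

>>> {"method": "arm_command", "body": {"fingers": [255,255,255,255,255,255,255], "dp": [[0,0,3],[0,0,6],[0,0,9],[0,0,11],[0,0,11],[0,0,11],[0,0,11]], "turn": [0,0,0,0,0,0,0]}}

```text
time: 9.05
tcp_pos: [0.5115, 0.1001, 0.1932]
ee_rot: [-0.704, -3.062, 0.0]
wrist_force: [-4.0, -1.9, -6.0]
gripper_width: 0.0228
```

Run:
```python
from cell import *
import cv2
o=observe();print(o["tcp_pos"],o["wrist_force"],o["gripper_width"])
c=read_camera("side");f=c["frame"][:,:,::-1]
cv2.imwrite("pics/side4.png",cv2.resize(f[170:270,190:310],None,fx=6,fy=6,interpolation=2))
```

```text
[0.51147594 0.10012692 0.19321575] [-3.99851606 -1.85756888 -6.0270601 ] 0.022838338255440908
```

View pics/side4.png

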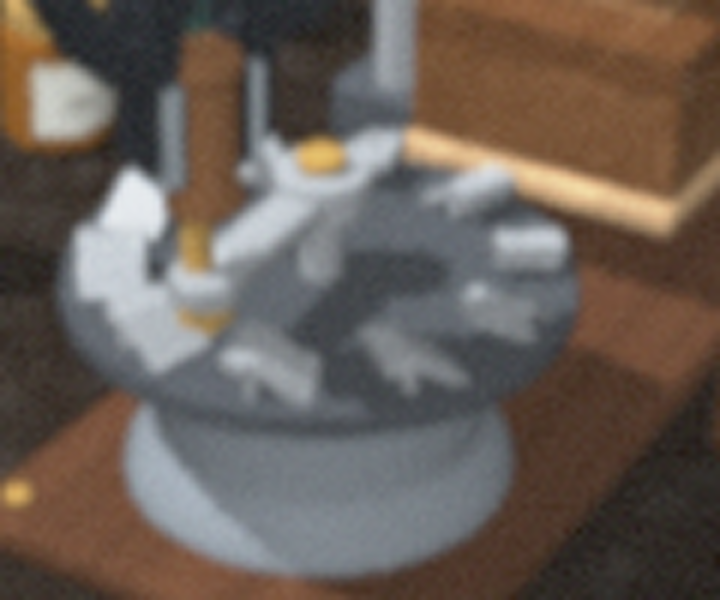

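Run:
```python
import numpy as np
def f(a0,s,n):
    a=np.radians(a0+s*np.arange(1,n+1));b=np.radians(a0)
    return [[int(round(x)),int(round(y))] for x,y in zip(75*(np.cos(a)-np.cos(b)),75*(np.sin(a)-np.sin(b)))]
print(f(85.4,4,14));print(f(141.4,4,14))
```

```text
[[-5, 0], [-10, 0], [-16, 0], [-21, -1], [-26, -2], [-31, -4], [-36, -6], [-41, -8], [-45, -11], [-49, -14], [-54, -17], [-58, -20], [-61, -24], [-65, -28]]
[[-3, -4], [-6, -9], [-8, -13], [-11, -18], [-12, -23], [-14, -28], [-15, -33], [-16, -38], [-16, -43], [-16, -49], [-16, -54], [-15, -59], [-14, -64], [-13, -69]]
```

>>> {"method": "arm_command", "body": {"fingers": [255,255,255], "dp": [[0,0,1],[0,0,2],[0,0,2]], "turn": [0,0,0]}}

```text
time: 9.4
tcp_pos: [0.5115, 0.1001, 0.1954]
ee_rot: [-0.704, -3.062, 0.0]
wrist_force: [-3.7, -0.7, -6.2]
gripper_width: 0.0229
```

>>> {"method": "arm_command", "body": {"fingers": [255,255,255,255,255,255,255,255,255,255], "dp": [[-2,0,0],[-6,0,0],[-11,0,0],[-16,0,0],[-21,-1,0],[-26,-2,0],[-31,-4,0],[-36,-6,0],[-36,-6,0],[-36,-6,0]], "turn": [0,0,0,0,0,0,0,0,0,0]}}

```text
time: 10.4
tcp_pos: [0.4749, 0.0932, 0.1953]
ee_rot: [-0.705, -3.061, 0.002]
wrist_force: [-2.1, -5.3, -6.6]
gripper_width: 0.0226
```

Run:
```python
import numpy as np
a=np.radians(113.4+4*np.arange(1,14));b=np.radians(113.4)
print([[int(round(x)),int(round(y))] for x,y in zip(75*(np.cos(a)-np.cos(b))+.6,75*(np.sin(a)-np.sin(b))-1.4)])
```

```text
[[-4, -4], [-9, -6], [-13, -9], [-17, -12], [-21, -16], [-25, -19], [-28, -23], [-31, -28], [-34, -32], [-37, -37], [-39, -41], [-41, -46], [-42, -51]]
```

>>> {"method": "arm_command", "body": {"fingers": [255,255,255,255,255,255,255,255,255,255,255], "dp": [[-2,-2,0],[-4,-4,0],[-9,-6,0],[-13,-9,0],[-17,-12,0],[-21,-16,0],[-25,-19,0],[-28,-23,0],[-31,-28,0],[-34,-32,0],[-34,-32,0]], "turn": [0,0,0,0,0,0,0,0,0,0,0]}}

```text
time: 11.5
tcp_pos: [0.4413, 0.0611, 0.1954]
ee_rot: [0.706, 3.061, -0.001]
wrist_force: [-0.6, -5.4, -6.1]
gripper_width: 0.0226
```

Run:
```python
import numpy as np
a=np.radians(149.4+4*np.arange(1,13));b=np.radians(149.4)
print([[int(round(x)),int(round(y))] for x,y in zip(75*(np.cos(a)-np.cos(b))+.6,75*(np.sin(a)-np.sin(b))-.4)])
```

```text
[[-2, -5], [-4, -10], [-6, -15], [-7, -20], [-9, -25], [-9, -30], [-10, -35], [-10, -40], [-10, -46], [-9, -51], [-8, -56], [-6, -61]]
```

>>> {"method": "arm_command", "body": {"fingers": [255,255,255,255,255,255,255,255,255,255,255,255], "dp": [[-1,-2,0],[-2,-5,0],[-4,-10,0],[-6,-15,0],[-7,-20,0],[-8,-25,0],[-9,-30,0],[-10,-35,0],[-10,-40,0],[-10,-46,0],[-9,-51,0],[-9,-51,0]], "turn": [0,0,0,0,0,0,0,0,0,0,0,0]}}

```text
time: 12.7
tcp_pos: [0.4338, 0.0102, 0.1956]
ee_rot: [0.705, 3.059, 0.0]
wrist_force: [1.8, -4.2, -6.7]
gripper_width: 0.0228
```

Run:
```python
from cell import *
from h import *
o=observe();print(o["tcp_pos"],o["wrist_force"],o["gripper_width"])
c=read_camera("side");f=c["frame"][:,:,::-1];np.savez("side5.npz",**c)
cv2.imwrite("pics/side5.png",cv2.resize(f[70:270,170:370],None,fx=3,fy=3,interpolation=2))
c=read_camera("scene");f=c["frame"][:,:,::-1];np.savez("scene5.npz",**c)
cv2.imwrite("pics/scene5.png",cv2.resize(f[130:300,190:410],None,fx=3,fy=3,interpolation=2))
```

```text
[0.4337759  0.01021833 0.19562514] [ 1.78400967 -4.15499997 -6.67688153] 0.02278650436375302
```

View pics/side5.png

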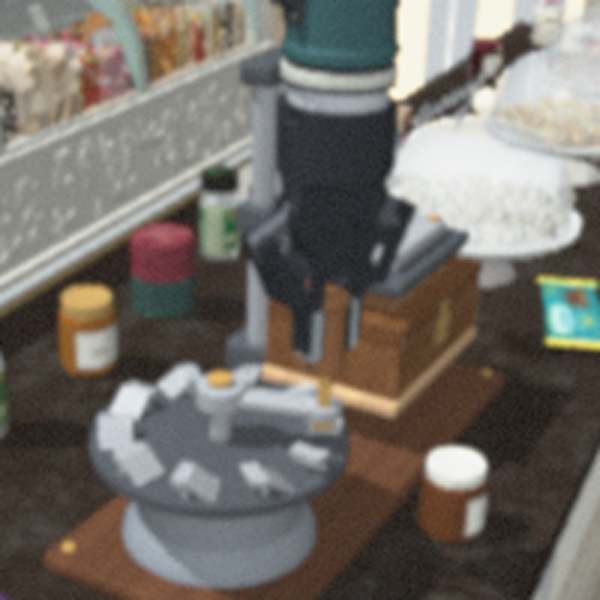

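View pics/scene5.png

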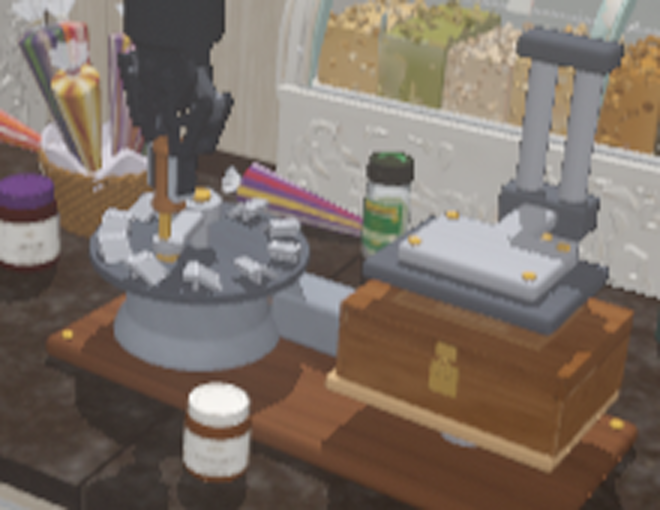

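Run:
```python
import numpy as np
from h import *
for s,n in((189.6,24),(205,20)):
  a=np.radians(s+2*np.arange(1,n));b=np.radians(s)
  print([[round(float(x),1),round(float(y),1)] for x,y in zip(75*(np.cos(a)-np.cos(b)),75*(np.sin(a)-np.sin(b)))])
for f in("scene0","scene5"):
  c=dict(np.load(f+".npz"));P=cloud(c);q=P[(P[...,0]>.42)&(P[...,0]<.56)&(P[...,1]<-.15)&(P[...,1]>-.33)&(P[...,2]>.1)]
  h,e=np.histogram(q[:,2],np.arange(.1,.25,.003));print([(round(float(x),3),int(k)) for x,k in zip(e,h)])
```

```text
[[0.5, -2.6], [1.1, -5.1], [1.7, -7.7], [2.5, -10.2], [3.3, -12.7], [4.2, -15.1], [5.2, -17.5], [6.3, -19.9], [7.5, -22.2], [8.7, -24.5], [10.1, -26.8], [11.5, -29.0], [13.0, -31.2], [14.5, -33.3], [16.2, -35.3], [17.9, -37.3], [19.6, -39.2], [21.5, -41.1], [23.4, -42.9], [25.3, -44.6], [27.4, -46.3], [29.4, -47.9], [31.6, -49.4]]
[[1.1, -2.4], [2.4, -4.7], [3.7, -6.9], [5.1, -9.2], [6.5, -11.3], [8.1, -13.4], [9.7, -15.5], [11.4, -17.5], [13.1, -19.5], [14.9, -21.3], [16.8, -23.2], [18.8, -24.9], [20.8, -26.6], [22.8, -28.2], [25.0, -29.7], [27.1, -31.2], [29.3, -32.6], [31.6, -33.9], [33.9, -35.1]]
[(0.1, 56), (0.103, 72), (0.106, 77), (0.109, 62), (0.112, 73), (0.115, 63), (0.118, 72), (0.121, 74), (0.124, 897), (0.127, 1174), (0.13, 14), (0.133, 0), (0.136, 0), (0.139, 0), (0.142, 0), (0.145, 0), (0.148, 0), (0.151, 0), (0.154, 0), (0.157, 0), (0.16, 0), (0.163, 0), (0.166, 0), (0.169, 0), (0.172, 0), (0.175, 0), (0.178, 0), (0.181, 0), (0.184, 0), (0.187, 0), (0.19, 0), (0.193, 0), (0.196, 0), (0.199, 0), (0.202, 0), (0.205, 6), (0.208, 60), (0.211, 113), (0.214, 105), (0.217, 180), (0.22, 462), (0.223, 65), (0.226, 85), (0.229, 99), (0.232, 440), (0.235, 384), (0.238, 16), (0.241, 0), (0.244, 0)]
[(0.1, 57), (0.103, 74), (0.106, 67), (0.109, 65), (0.112, 57), (0.115, 79), (0.118, 68), (0.121, 60), (0.124, 611), (0.127, 510), (0.13, 5), (0.133, 0), (0.136, 0), (0.139, 0), (0.142, 0), (0.145, 2), (0.148, 58), (0.151, 98), (0.154, 104), (0.157, 179), (0.16, 482), (0.163, 63), (0.166, 75), (0.169, 91), (0.172, 450), (0.175, 441), (0.178, 14), (0.181, 0), (0.184, 0), (0.187, 0), (0.19, 0), (0.193, 0), (0.196, 0), (0.199, 0), (0.202, 0), (0.205, 0), (0.208, 0), (0.211, 0), (0.214, 0), (0.217, 0), (0.22, 0), (0.223, 0), (0.226, 0), (0.229, 0), (0.232, 0), (0.235, 0), (0.238, 0), (0.241, 0), (0.244, 0)]
```

>>> {"method": "arm_command", "body": {"fingers": [255,255,255,255,255,255,255,255,255,255], "dp": [[0.5,-2.6,0],[1.1,-5.1,0],[2.5,-10.2,0],[4.2,-15.1,0],[6.3,-19.9,0],[7.5,-22.2,0],[8.7,-24.5,0],[10.1,-26.8,0],[10.1,-26.8,0],[10.1,-26.8,0]], "turn": [0,0,0,0,0,0,0,0,0,0]}}

```text
time: 13.8
tcp_pos: [0.4442, -0.0157, 0.1956]
ee_rot: [0.703, 3.059, 0.001]
wrist_force: [5.5, -1.7, -6.2]
gripper_width: 0.0231
```

Run:
```python
import numpy as np
s=211.6
a=np.radians(s+np.arange(1,30));b=np.radians(s)
print([[round(float(x),1),round(float(y),1)] for x,y in zip(75*(np.cos(a)-np.cos(b))+.9,75*(np.sin(a)-np.sin(b))+.5)])
```

```text
[[1.6, -0.6], [2.3, -1.7], [3.0, -2.8], [3.8, -3.9], [4.6, -4.9], [5.4, -6.0], [6.2, -7.0], [7.0, -8.0], [7.8, -9.0], [8.7, -10.0], [9.6, -11.0], [10.5, -11.9], [11.4, -12.9], [12.3, -13.8], [13.2, -14.7], [14.2, -15.6], [15.2, -16.5], [16.2, -17.3], [17.2, -18.2], [18.2, -19.0], [19.2, -19.8], [20.3, -20.6], [21.3, -21.3], [22.4, -22.1], [23.5, -22.8], [24.6, -23.5], [25.7, -24.2], [26.8, -24.9], [28.0, -25.5]]
```

>>> {"method": "arm_command", "body": {"fingers": [255,255,255,255,255,255,255], "dp": [[1.6,-0.6,0],[3.0,-2.8,0],[4.6,-4.9,0],[5.4,-6.0,0],[6.2,-7.0,0],[6.2,-7.0,0],[6.2,-7.0,0]], "turn": [0,0,0,0,0,0,0]}}

```text
time: 14.5
tcp_pos: [0.4494, -0.0227, 0.1954]
ee_rot: [0.703, 3.061, 0.0]
wrist_force: [4.9, -1.5, -6.3]
gripper_width: 0.0229
```

>>> {"method": "arm_command", "body": {"fingers": [255,255,255,255,255], "dp": [[0.8,-1.0,0],[1.6,-2.0,0],[2.5,-3.0,0],[2.5,-3.0,0],[2.5,-3.0,0]], "turn": [0,0,0,0,0]}}

```text
time: 15.0
tcp_pos: [0.4519, -0.0255, 0.1954]
ee_rot: [0.703, 3.061, 0.0]
wrist_force: [5.7, 0.5, -6.6]
gripper_width: 0.0229
```

>>> {"method": "arm_command", "body": {"fingers": [255,255,255,255], "dp": [[0.9,-1.0,0],[1.8,-1.9,0],[1.8,-1.9,0],[1.8,-1.9,0]], "turn": [0,0,0,0]}}

```text
time: 15.4
tcp_pos: [0.4533, -0.0271, 0.1953]
ee_rot: [0.703, 3.062, 0.001]
wrist_force: [4.5, 0.3, -6.1]
gripper_width: 0.0228
```

>>> {"method": "arm_command", "body": {"fingers": [255,255,255,255], "dp": [[1.2,-0.4,0],[2.4,-1.2,0],[2.4,-1.2,0],[2.4,-1.2,0]], "turn": [0,0,0,0]}}

```text
time: 15.8
tcp_pos: [0.4538, -0.0276, 0.1948]
ee_rot: [-0.701, -3.058, -0.0]
wrist_force: [-0.3, 5.1, -5.8]
gripper_width: 0.023
```

Run:
```python
from cell import *
from h import *
c=read_camera("scene");f=c["frame"][:,:,::-1]
cv2.imwrite("pics/scene6.png",cv2.resize(f[180:290,290:410],None,fx=5,fy=5,interpolation=2))
P=cloud(c);q=P[(P[...,0]>.42)&(P[...,0]<.56)&(P[...,1]<-.15)&(P[...,1]>-.33)&(P[...,2]>.1)]
h,e=np.histogram(q[:,2],np.arange(.12,.19,.003));print([(round(float(x),3),int(k)) for x,k in zip(e,h)])
```

```text
[(0.12, 75), (0.123, 183), (0.126, 338), (0.129, 73), (0.132, 102), (0.135, 98), (0.138, 342), (0.141, 311), (0.144, 65), (0.147, 92), (0.15, 94), (0.153, 717), (0.156, 158), (0.159, 2), (0.162, 0), (0.165, 0), (0.168, 0), (0.171, 0), (0.174, 0), (0.177, 0), (0.18, 0), (0.183, 0), (0.186, 0)]
```

View pics/scene6.png

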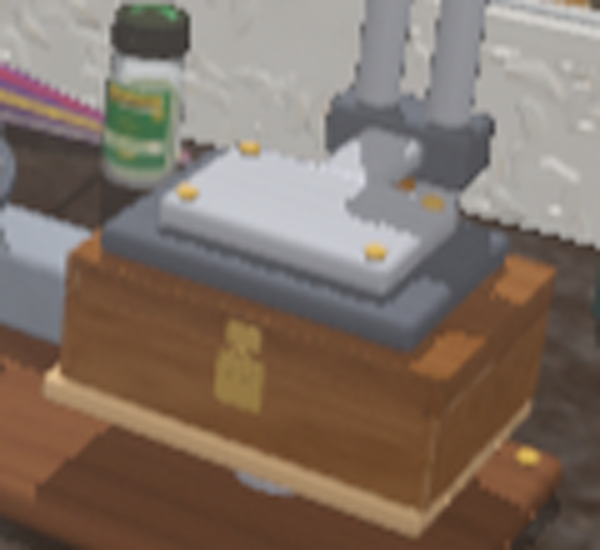

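>>> {"method": "arm_command", "body": {"fingers": [255,255,255,255], "dp": [[-0.5,0.5,0],[-0.9,0.9,0],[-0.9,0.9,0],[-0.9,0.9,0]], "turn": [0,0,0,0]}}

```text
time: 16.25
tcp_pos: [0.4539, -0.0276, 0.1951]
ee_rot: [-0.703, -3.06, 0.0]
wrist_force: [-0.2, 4.2, -6.0]
gripper_width: 0.023
```

>>> {"method": "arm_command", "body": {"fingers": [255,255,255,255], "dp": [[-0.1,0.6,0],[-0.2,1.3,0],[-0.2,1.3,0],[-0.2,1.3,0]], "turn": [0,0,0,0]}}

```text
time: 16.65
tcp_pos: [0.4539, -0.0272, 0.1952]
ee_rot: [-0.705, -3.061, 0.001]
wrist_force: [-1.1, 0.4, -6.3]
gripper_width: 0.0229
```

>>> {"method": "arm_command", "body": {"fingers": [150,80,20,0,0,0,0,0,0,0,0,0,0,0,0], "dp": [[0,0,0],[0,0,0],[0,0,0],[0,0,0],[0,0,0],[0,0,0],[0,0,0],[0,0,10],[0,0,30],[0,0,50],[0,0,70],[0,0,90],[0,0,100],[0,0,100],[0,0,100]], "turn": [0,0,0,0,0,0,0,0,0,0,0,0,0,0,0]}}

```text
time: 18.15
tcp_pos: [0.4541, -0.0264, 0.295]
ee_rot: [-0.703, -3.061, 0.0]
wrist_force: [0.0, -0.1, -0.6]
gripper_width: 0.0858
```

Run:
```python
from cell import *
from h import *
o=observe();print(o["tcp_pos"],o["wrist_force"],o["gripper_width"])
c=read_camera("scene");f=c["frame"][:,:,::-1]
cv2.imwrite("pics/scene7.png",cv2.resize(f[120:310,150:420],None,fx=2.9,fy=2.9,interpolation=2))
P=cloud(c);q=P[(P[...,0]>.42)&(P[...,0]<.56)&(P[...,1]<-.15)&(P[...,1]>-.33)&(P[...,2]>.1)]
h,e=np.histogram(q[:,2],np.arange(.12,.19,.003));print([(round(float(x),3),int(k)) for x,k in zip(e,h)])
c0=dict(np.load("scene0.npz"));g0=c0["frame"];g=c["frame"]
# box front clasp region & jar displacement by template match
for n,(u,v,w,h_) in dict(clasp=(305,240,60,40),cream=(250,256,26,36),jam=(186,186,26,34),reel=(150,218,30,26)).items():
    t=g0[v:v+h_,u:u+w];s=g[v-6:v+h_+6,u-6:u+w+6];r=cv2.matchTemplate(s,t,cv2.TM_CCOEFF_NORMED);print(n,cv2.minMaxLoc(r)[1::2])
```

```text
[ 0.45405182 -0.02636813  0.29503671] [ 0.03193429 -0.05669263 -0.63063745] 0.08580600160889407
[(0.12, 73), (0.123, 153), (0.126, 364), (0.129, 83), (0.132, 87), (0.135, 118), (0.138, 351), (0.141, 297), (0.144, 69), (0.147, 75), (0.15, 104), (0.153, 718), (0.156, 155), (0.159, 2), (0.162, 0), (0.165, 0), (0.168, 0), (0.171, 0), (0.174, 0), (0.177, 0), (0.18, 0), (0.183, 0), (0.186, 0)]
clasp (0.9615434408187866, (6, 6))
cream (0.9761910438537598, (6, 6))
jam (0.9994820952415466, (6, 6))
reel (0.9764754772186279, (6, 6))
```

View pics/scene7.png

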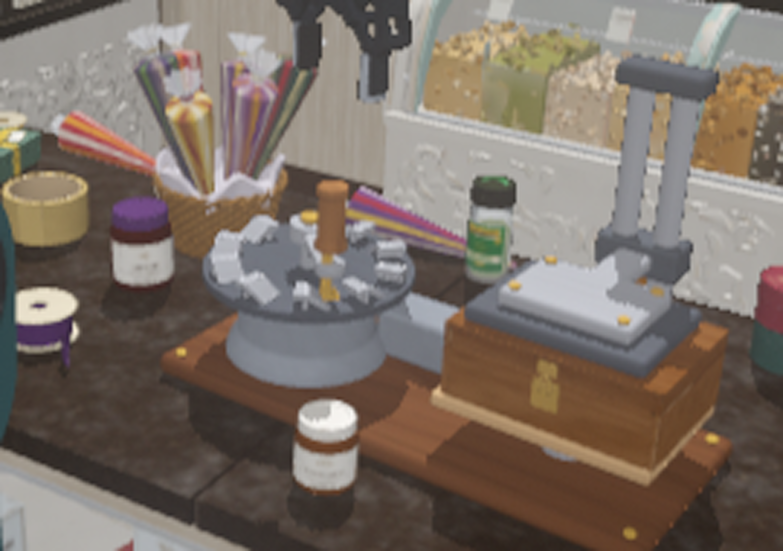

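```bash
python3 -c "
from cell import *
print(finish_job())"
```

```text
the job is handed in; nothing more can be done
None
```

The plate is down on the praline box, the knob is released, and the job is handed in at about 18 s of the 64 s allowed. `finish_job` gave no verdict.

**What I did:**
- I gripped the knob and wound it clockwise. At about 5 mm the first small lift met resistance. Winding to about 8 mm freed the hook.
- I raised the knob about 19–20 mm and let it round its circle at about 0.7 rad/s, slowing near the end.
- The plate's push on the knob (about 4 N) turned into about 4 N of resistance, which marked the landing. I backed off until the sideways force was near zero, then opened the gripper and lifted it 100 mm clear.

**Last checks:**
- **Plate:** its height in the camera data was the same before and after letting go, and its underside appears level with the box top at about 0.127 m.
- **Box, jars and reel:** image matching of the box clasp, both jars and the reel showed no shift, to within a pixel.
- **Robot:** the wrist force was near zero, so it is touching nothing.

**Not confirmed or slightly off:**
- The force between plate and box can't be measured directly. I infer it is just the plate's weight, because the knob carried almost no load when I released it.
- My estimates of the crank centre differed by about 2 mm between views, which caused up to 4 N of sideways pull on the knob during the turn. I corrected for it on the way.

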